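Rock the angle gauge on the stud until its pointer rests on the red band

TASK

I have to lock the dial screw of the blue pendulum angle gauge at its red band: pick the gauge up by its orange handle, set it down upright and centred on the tall stud of the timber offcut, then rock it over sideways on the stud until the swinging pointer settles inside the red band. Finish holding it like that, gripped by the handle, its base still pressed on the tall stud and the pointer at rest on the band: do not let go or put it down. Leave the solder reel, the jar and the screwdriver where they are.

Things in the scene. Friction and masses are not known exactly. Their poses are not given: they have to be found in the camera images.
- gauge: The angle gauge (loose, about 0.45 kg). Origin: centre of its underside. x out of the white dial (level), y along the base, z up to the handle. Flat dark steel base 40 mm (x) by 110 mm (y), 12 mm high; on it an upright round blue case 96 mm in diameter, 26 mm thick, centre 60 mm up; on top an orange handle. It starts upright on the bench, dial away from the robot.
- gauge_handle (a point): Centre of the graspable part of the orange handle, 132 mm above the gauge's underside. The handle is a block 24 mm along the gauge's x, 30 mm along its y, its top 154 mm and its foot 108 mm above the underside (at the top of the round case). Axes as the gauge's.
- gauge_base (a point): Centre of the flat underside of the gauge's base; axes as the gauge's.
- pointer (a joint): Angle (rad) of the black pointer about the gauge's x axis, 0 towards the handle, positive anticlockwise as one looks at the dial. It is a freely swinging pendulum (needle up, weight below) and hangs plumb: when the gauge is turned by A about its own x axis the pointer settles at -A, after a second or two of swinging.
- bezel (a joint): Angle (rad) of the middle of the red band on the dial, same zero and sense as the pointer; between 0.22 and 0.38. It stays as found; its ring is stiff and need not be touched.
- pointer_tip (a point): Tip of the black pointer, 38 mm from the dial's centre; its z axis points along the needle.
- band_mid (a point): Middle of the red band, a red stripe 9 mm wide and 20 mm long, 34 mm from the dial's centre; its z axis points outwards from the dial's centre through the middle of the stripe.
- stud: Tall steel stud, fixed on the timber offcut: a round-topped bar of 12 mm radius and 70 mm length along its own x axis (level), its crown 75 mm above the bench. Origin: on the bench, under the middle of the stud; same axes as the offcut.
- stud_top (a point): Middle of the crown of the tall stud (75 mm above the bench); x along the bar.
- block: Timber joist offcut fixed on the bench, 100 mm (x) by 130 mm (y) by 40 mm high; origin at the centre of its underside. The tall stud stands in the middle of its top; a low stud of 8 mm radius, also along x, stands 40 mm to its +y side, its crown only 50 mm above the bench (not used).
- reel: Aluminium solder reel standing on its end, 56 mm in diameter, 32 mm high; origin at the centre of its underside. Leave alone.
- jar: Small amber jar with a green cap, 48 mm in diameter, 50 mm high; origin at the centre of its underside. Leave alone.
- driver: Screwdriver with red handle lying on the bench, 160 mm long, its origin about the middle of its underside, x towards the tip. Leave alone.
Things that resemble listed ones, but are neither listed nor needed, are in the scene too. There is more than one size of the block; the job needs the larger.

How it is judged:
On the way:
1. the gauge is set down upright (within about 6 degrees) and centred (within 25 mm) on the tall stud (contact force between gauge and stud above 0.3 N and angle between gauge_base's own z axis and vertical below 0.1 rad and horizontal distance between gauge_base and stud_top below 0.025 m), for 0.2 s.
At the end, for the whole second after the job is handed in: Still gripped (over 1 N), the gauge presses on the tall stud (over 0.3 N), base centre within 30 mm of the crown's middle and over 60 mm up, dial upright within 11 degrees; gauge still, pointer at rest (under 0.25 rad/s) within 0.1 rad of the red band's middle (angle between the z axis of pointer_tip and the z axis of band_mid, either way round below 0.1 rad and velocity of joint pointer between -0.25 and 0.25 rad/s and contact force between gauge and stud above 0.3 N and contact force between gauge and the fingers above 1 N and horizontal distance between gauge_base and stud_top below 0.03 m and height (world z) of gauge_base above 0.06 m and angle between gauge_base's own x axis and vertical between 1.37 and 1.77 rad and linear speed of gauge below 0.02 m/s); the arm keeps its last pose, push and grip.
It fails at once if the reel, the jar or the screwdriver is disturbed (moved over 30 mm) (distance of any of reel, jar, driver from where it was at the start of the episode above 0.03 m).
It also fails if it takes over 58 s, if anything falls off the work surface, if the arm or the gripper's body presses on something with over 40 N, if the wrist force passes 120 N, or if a joint passes its speed limit or range.

ROBOT

A 7-joint arm with a two-finger parallel gripper is mounted at the origin on the work surface. World frame = base frame: x ahead of the robot, y to its left, z up, the work surface at z = 0. Lengths are in m, angles in rad, forces in N, time in s.
With the tool pointing down it reaches from about 0.4 to 0.875 m from the base axis. Payload 4.4 kg.
Tool frame: the origin (TCP) lies at the very end of the fingers, on their centre line; the grasp point (between the pads) lies 19 mm behind it; z points along the fingers, y is the direction in which the jaws open and shut (so a half turn about z gives the same grasp; the last joint's range is limited). The gripper opens to 85 mm and grips with 20 to 120 N. Pads are 22 mm wide; open, the fingers measure 114 mm over their backs; the gripper's body (76 mm by 85 mm) begins 54 mm behind the grasp point. The pads swing forward as they close: fully open they stand 13 mm farther back than shut.
Start: joints at [1.057, 0.628, 0.038, 1.517, -0.027, 0.996, -0.02], TCP at [0.281, -0.586, 0.231] pointing down, gripper open.
Joint ranges: [-3.06, 3.06], [-0.37, 2.12], [-1.25, 1.32], [0.18, 2.47], [-1.1, 4.24], [0.23, 1.98], [-2.94, 2.94]. Speed limits (rad/s): [2.57, 2.57, 3.14, 3.14, 3.14, 3.14, 3.14].

INTERFACE

Orientations are given as [roll, pitch, yaw] about the fixed x, y, z axes, in that order (R = Rz(yaw) Ry(pitch) Rx(roll)).
In Python, from rig import sensors, cams, workorder gives the robot as it stands.
- The arm moves only by the shell command python3 -m handwheel 'ROWS' [OPENING] [FORCE]. ROWS is JSON, a list of rows, each a list of 4 numbers: the shift along the tool's x, y, z in m, then the turn about the tool's z in degrees. In form: [[dx, dy, dz, roll], ...]. A call has 1 to 20 rows; each row is the pose to reach, as a shift and turn from the pose measured when the call began, along the tool's axes at that moment; what a row does not reach only later rows make up. A row lasts 1/8 s, in which the tool goes at most 62.5 mm and 10.7 degrees, less where a joint would pass 70% of its speed; a pose out of reach is approached as far as the arm can. A call with a gripper value outside its range is refused whole. OPENING is the finger opening in m, from 0 to 0.0854, set as the call begins (- or left out, the last holds). The fingers move at their own pace and stop on an object; FORCE is the grip in N (left out, the last holds). Time passes only in rows, so rows that repeat a pose let the fingers close. It gives the time, the measured TCP pose, the force and the opening at its end, in the units of the state.
- sensors.get_state(): the state, without advancing time (a new reading comes with each control period).
- cams.read_camera(name): name is "side" or "top" or "wrist"; returns (picture, depth): 480x640x3 uint8, red, green, blue; 480x640 float32, m along the optical axis (not along the pixel's ray), 0 where there is no reading.
- cams.camera_info(name): a dict with "fovy" (degrees; the focal length in pixels is half the picture's height over the tangent of half this angle, whatever the lens; pixels are square), "cx", "cy" (the principal point, pixels), "xyz" and "attitude" of the camera in the world. Camera axes: x right, y down, z forward; pixel columns grow to the right and rows downward; lengths in m; the calibration is good to about 2 mm. A picture is of the moment at which its call begins: read the wrist's pose just before it. camera_info takes no time and is no camera call; for the wrist camera it gives the pose at the moment of the call.
- workorder.job_done(): hands the job in, once; it reports no verdict.
The state is a dict: "time": time; "joint_positions": joint angles; "qd": joint speeds; "tau": joint torques, N m; "position": TCP position; "eef_rot": TCP orientation; "contact_force": force on the tool from outside, world axes, zero at the start; "ft_torque": the same for the moment, N m; "finger_gap": finger opening in m.
Only numpy, scipy, OpenCV 4.12 (cv2) and the standard library are available. Lean on these libraries where they do the work, as an engineer would, in place of code of your own. Each camera call takes 0.05 s, during which the arm holds its last target. There are 200 camera calls.

## Working session

There is one attempt and no reset: what is moved stays moved. The work goes in short steps, Python scripts to look and compute and a shell command to move; the robot and the scene stay as the last step left them, time stands still between calls to the robot, and variables do not carry over. Pictures are saved under pics/ and viewed, about 8 in all and at most 12, crops included, and the job is handed in when it is done.

```bash
mkdir -p pics; ls
cat > h.py <<'E'
import numpy as np, cv2
from scipy.spatial.transform import Rotation as R
from rig import sensors, cams, workorder
def snap(name,fn):
    i=cams.camera_info(name); p,d=cams.read_camera(name)
    cv2.imwrite('pics/'+fn+'.png',p[:,:,::-1]); np.savez('pics/'+fn+'.npz',d=d,p=p,info=np.array(i,dtype=object)); return p,d,i
def load(fn):
    z=np.load('pics/'+fn+'.npz',allow_pickle=True); return z['p'],z['d'],z['info'].item()
def camR(i):
    a=np.array(i['attitude'],float)
    return a if a.shape==(3,3) else R.from_euler('xyz',a).as_matrix()
def world(i,u,v,z):
    f=240/np.tan(np.radians(i['fovy'])/2)
    u,v,z=map(np.asarray,(u,v,z))
    return np.stack([(u-i['cx'])/f*z,(v-i['cy'])/f*z,z],-1)@camR(i).T+np.array(i['xyz'])
E
python3 - <<'E'
from h import *
for n in('side','top'):
    print(snap(n,n+'0')[2])
print(cams.camera_info('wrist'));print(sensors.get_state())
E
```

```text
pics
{'fovy': 44.45228157273069, 'cx': 324.4460038303059, 'cy': 233.01715404291497, 'xyz': array([0.30821621, 0.66064911, 0.77034849]), 'attitude': array([-2.34197886, -0.00424172, -2.72825721])}
{'fovy': 45.392626837390274, 'cx': 320.23080466015364, 'cy': 235.3076700303423, 'xyz': array([0.42166894, 0.00746095, 1.20957861]), 'attitude': array([-3.00049821,  0.01164261, -1.57362813])}
{'fovy': 70.42992606785405, 'cx': 321.0475827535782, 'cy': 240.05162546818897, 'xyz': array([ 0.3574292 , -0.5481562 ,  0.37176463]), 'attitude': array([ 2.80833970e+00,  8.23937959e-04, -1.12343181e+00])}
{'time': 0.1, 'joint_positions': array([ 1.05721716,  0.62922559,  0.03845233,  1.51824563, -0.02701728,
        0.99630059, -0.019961  ]), 'qd': array([ 4.77211996e-05, -3.87857166e-03,  4.58276278e-04, -1.73490368e-03,
       -7.11551736e-04,  4.29961540e-04,  1.29267233e-03]), 'tau': array([ 3.50118666e-03, -5.64523530e+01,  1.23006832e+00, -1.93974370e+01,
        1.10545228e-02,  5.34548803e-03, -7.76946166e-06]), 'position': array([ 0.28121985, -0.58541178,  0.23050651]), 'eef_rot': array([-3.13993142e+00,  4.56752718e-06,  4.47803153e-01]), 'contact_force': array([-0.04327687, -0.71748246,  1.10177038]), 'ft_torque': array([-0.01381648,  0.04542736,  0.03995303]), 'finger_gap': 0.08554991453564977}
```

View pics/top0.png

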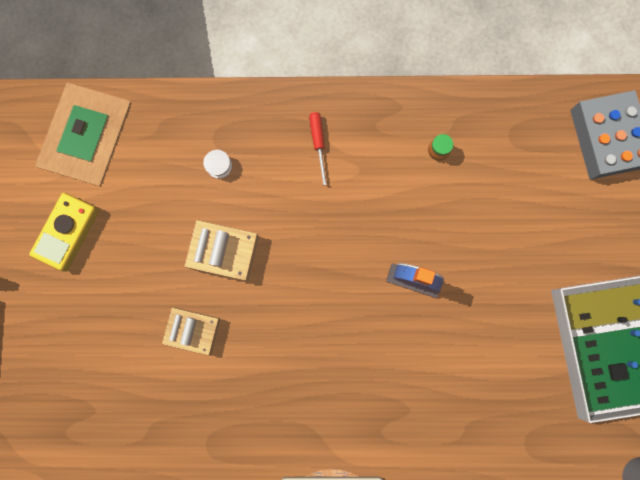

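View pics/side0.png

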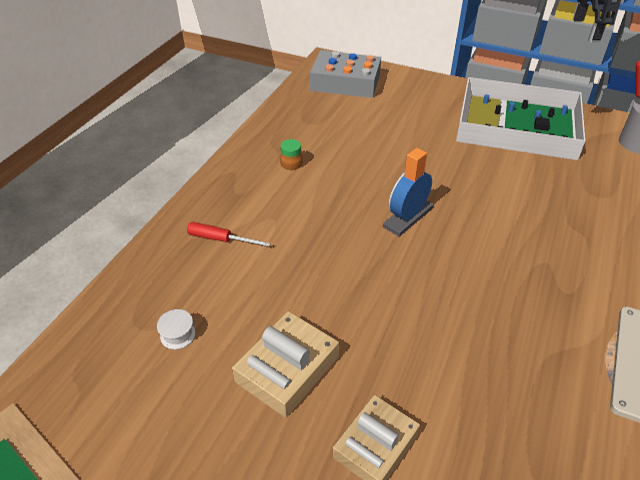

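Top picture: gauge at about (418,278), its handle at (425,276). The larger block is at (222,250), with the tall stud at (219,248). Jar at (442,147), driver at (320,150), reel at (218,165). The side picture shows the gauge's back.

Run:
```python
from h import *
def rect(P,nm):
    c,s,a=cv2.minAreaRect(P[:,:2].astype(np.float32)*1000); print(nm,len(P),np.round(c,1),np.round(s,1),round(a,1),'z',np.round(np.percentile(P[:,2],[2,50,98]),4),'mean',P[:,:2].mean(0).round(4))
for fn in('top0','side0'):
    p,d,i=load(fn); hsv=cv2.cvtColor(p,cv2.COLOR_RGB2HSV); v,u=np.mgrid[:480,:640]; W=world(i,u,v,d)
    print(fn)
    h,s,V=[hsv[...,k].astype(int) for k in range(3)]
    g=(W[...,0]>.2)&(W[...,0]<.5)&(W[...,1]>-.35)&(W[...,1]<-.08)&(d>0)
    rect(W[g&(W[...,2]>.148)],'handle top')
    rect(W[g&(W[...,2]>.112)],'handle all')
    rect(W[g&(W[...,2]>.02)&(W[...,2]<.106)],'case')
    rect(W[g&(W[...,2]>.007)&(W[...,2]<.016)],'base')
    b=(W[...,1]>.1)&(W[...,1]<.3)&(W[...,0]>.3)&(W[...,0]<.52)&(d>0)
    rect(W[b&(W[...,2]>.03)],'block'); 
    rect(W[b&(W[...,2]>.055)],'tallstud');rect(W[b&(W[...,2]>.07)],'crown')
    rect(W[b&(W[...,2]>.044)&(W[...,2]<.053)],'low')
```

```text
top0
handle top 141 [ 491.1 -173.4] [32.7 16.8] 88.3 z [0.1486 0.1535 0.1574] mean [ 0.4923 -0.1741]
handle all 187 [ 494.4 -173.4] [30.  19.5] 70.6 z [0.1158 0.1527 0.1569] mean [ 0.4913 -0.1724]
case 383 [ 497.1 -174.7] [94.2 29.3] 72.8 z [0.0241 0.0874 0.105 ] mean [ 0.4869 -0.1807]
base 216 [ 384.1 -241.7] [304.6 149.7] 21.3 z [0.0075 0.0115 0.0154] mean [ 0.4764 -0.1751]
block 1123 [441.4 242. ] [106.7 188.7] 75.6 z [0.0301 0.0368 0.0593] mean [0.4279 0.2513]
tallstud 129 [393.6 285.5] [15.2 52.9] 78.8 z [0.0552 0.0573 0.0609] mean [0.3936 0.2855]Traceback (most recent call last):
  File "<stdin>", line 15, in <module>
  File "<stdin>", line 3, in rect
    return _quantile_unchecked(
        a, q, axis, out, overwrite_input, method, keepdims, weights)
    return _ureduce(a,
                    func=_quantile_ureduce_func,
    ...<5 lines>...
                    overwrite_input=overwrite_input,
                    method=method)
    r = func(a, **kwargs)
    result = _quantile(arr,
                       quantiles=q,
    ...<2 lines>...
                       out=out,
                       weights=wgt)
    slices_having_nans = np.isnan(arr[-1, ...])
                                  ~~~^^^^^^^^^
IndexError: index -1 is out of bounds for axis 0 with size 0
```

Run:
```python
from h import *
def rect(P,nm):
    if len(P)<8: print(nm,len(P));return
    c,s,a=cv2.minAreaRect(P[:,:2].astype(np.float32)*1000); print(nm,len(P),np.round(c,1),np.round(s,1),round(a,1),'z',np.round(np.percentile(P[:,2],[2,50,98]),4),'mean',P[:,:2].mean(0).round(4))
for fn in('top0','side0'):
    p,d,i=load(fn); v,u=np.mgrid[:480,:640]; W=world(i,u,v,d)
    print(fn)
    X,Y,Z=W[...,0],W[...,1],W[...,2]
    g=(X>.42)&(X<.56)&(Y>-.26)&(Y<-.09)&(d>0)
    rect(W[g&(Z>.112)],'handle all')
    rect(W[g&(Z>.02)&(Z<.106)],'case')
    rect(W[g&(Z>.007)&(Z<.016)],'base')
    b=(Y>.1)&(Y<.32)&(X>.46)&(X<.66)&(d>0)
    rect(W[b&(Z>.036)],'block'); 
    rect(W[b&(Z>.056)],'tallstud');rect(W[b&(Z>.071)],'crown')
    rect(W[b&(Z>.044)&(Z<.053)&(Y>.235)],'low')
    print(Z[d>0][::3000].round(3)[-10:])
```

```text
top0
handle all 280 [ 496.7 -174.1] [30.3 24.3] 70.5 z [0.1164 0.1529 0.157 ] mean [ 0.4958 -0.1722]
case 630 [ 499.9 -171.5] [102.  31.] 71.1 z [0.0281 0.0901 0.1054] mean [ 0.4966 -0.1675]
base 294 [ 501.7 -163.1] [143.3  83.6] 89.7 z [0.0077 0.0115 0.0154] mean [ 0.4907 -0.1601]
block 2944 [558.9 225.5] [130.9 100.2] 77.3 z [0.0366 0.0409 0.0758] mean [0.5577 0.2238]
tallstud 428 [561.5 237.5] [49.8 69.7] 77.2 z [0.0614 0.0726 0.0784] mean [0.558  0.2238]
crown 281 [558.6 224.5] [21.7 69.5] 78.0 z [0.0712 0.0742 0.0789] mean [0.5583 0.2248]
low 272 [565.1 266.3] [54.5 98.8] 87.8 z [0.0441 0.0483 0.0526] mean [0.5663 0.2632]
[ 0.001  0.002 -0.    -0.002 -0.004  0.002 -0.003  0.001 -0.001 -0.002]
side0
handle all 483 [ 492.8 -170.6] [33.8 27.3] 70.0 z [0.1131 0.1391 0.1536] mean [ 0.4921 -0.1652]
case 1375 [ 495.4 -171.5] [98.6 33.1] 70.4 z [0.0248 0.0713 0.1045] mean [ 0.4926 -0.1552]
base 472 [ 491.4 -171.6] [114.1  41.5] 68.6 z [0.0073 0.0098 0.0135] mean [ 0.4931 -0.1539]
block 4984 [556.1 228.2] [131.8 101.1] 77.0 z [0.0363 0.0391 0.0734] mean [0.5537 0.2353]
tallstud 817 [557.1 228.8] [24.3 72.3] 77.9 z [0.0579 0.0706 0.0748] mean [0.5544 0.232 ]
crown 365 [556.8 228.9] [18.1 71.2] 77.0 z [0.0711 0.0727 0.0752] mean [0.5549 0.2287]
low 503 [562. 252.] [47.2 71.7] 78.3 z [0.0442 0.0472 0.0518] mean [0.5612 0.2632]
[ 0.001 -0.004 -0.001 -0.003 -0.002  0.031 -0.    -0.001 -0.001 -0.002]
```

```bash
python3 -m handwheel '[[0.05,-0.022,0.008,5],[0.1,-0.044,0.016,10],[0.15,-0.066,0.023,15],[0.2,-0.088,0.031,20],[0.25,-0.11,0.039,25],[0.3,-0.132,0.047,30],[0.35,-0.154,0.055,35],[0.4,-0.176,0.062,40],[0.4525,-0.1985,0.07,45],[0.4525,-0.1985,0.07,45],[0.4525,-0.1985,0.07,45]]' 0.085
python3 - <<'E'
from h import *
snap('wrist','w1')
E
```

```text
time: 1.48
position: [0.6025, -0.2106, 0.1603]
eef_rot: [-3.141, 0.002, -0.337]
contact_force: [-0.3, -0.8, -0.8]
finger_gap: 0.0848
```

View pics/w1.png

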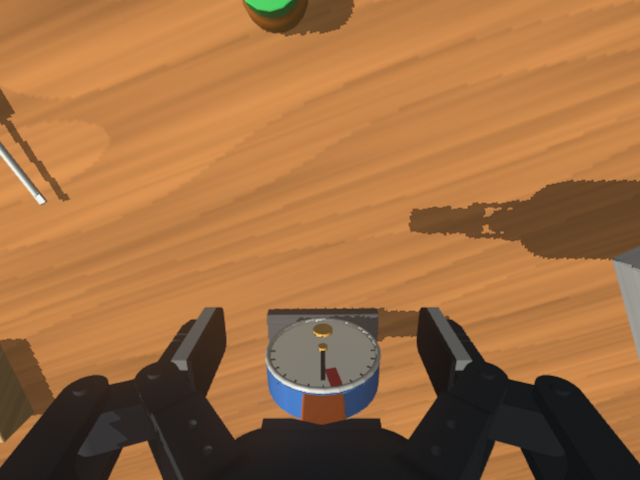

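Run:
```python
from h import *
p,d,i=load('w1'); f=240/np.tan(np.radians(i['fovy'])/2)
az=np.radians(-19.5); gx=np.array([np.cos(az),np.sin(az),0]); gy=np.array([-gx[1],gx[0],0])
hsv=cv2.cvtColor(p,cv2.COLOR_RGB2HSV).astype(int)
v,u=np.mgrid[:480,:640]; box=(v>320)&(v<392)&(u>270)&(u<378)
red=box&((hsv[...,0]<6)|(hsv[...,0]>172))&(hsv[...,1]>130)
blk=box&(hsv[...,2]<70)&(u>312)&(u<335)&(v>340)&(v<384)
W=world(i,u,v,d); dial=box&(hsv[...,1]<40)&(hsv[...,2]>100)
print('gx of dial by depth',np.median((W[dial]-[.495,-.172,0])@gx), 'red',red.sum(),'blk',blk.sum())
g0=np.array([.495,-.172,0]); off=np.median((W[dial]-g0)@gx)
def proj(m):
    r=world(i,u[m],v[m],np.ones(m.sum()))-i['xyz']; c=np.array(i['xyz'])
    t=((g0-c)@gx+off)/(r@gx); P=c+r*t[:,None]-g0; return np.c_[P@gy,P[:,2]]
D=proj(dial);(cx,cy),s,a=cv2.minAreaRect((D*1000).astype(np.float32));print('dial',cx,cy,s)
for n,m in(('red',red),('blk',blk)):
    P=proj(m)*1000; c=P.mean(0); w,V=np.linalg.eigh(np.cov(P.T)); a=V[:,1]*np.sign(V[1,1])
    print(n,c.round(1),'dir',np.arctan2(-a[0],a[1]).round(3),'from centre',np.arctan2(-(c[0]-cx),c[1]-cy).round(3),'from 60mm',np.arctan2(-(c[0]-cx),c[1]-60).round(3))
```

```text
gx of dial by depth 0.014506932583164617 red 189 blk 116
dial 0.16742706298828125 58.949039459228516 (96.98400115966797, 91.61991119384766)
red [-9.2 90.1] dir 0.24 from centre 0.292 from 60mm 0.301
blk [-1.2 76.5] dir -0.006 from centre 0.076 from 60mm 0.081
```

The wrist view shows the dial upside-down: pivot at (323,348), needle straight, and the red band at about (334,377). Projected onto the dial plane, the band is at about 0.26 rad. Next I go above the handle with the jaws across its 24 mm side, so the gauge can pivot in the grip.

```bash
python3 -m handwheel '[[0,0,-0.05,-10],[0,0,-0.09,-20],[-0.04,0,-0.09,-30],[-0.08,-0.0005,-0.09,-40],[-0.1126,-0.0008,-0.09,-50],[-0.1126,-0.0008,-0.09,-60],[-0.1126,-0.0008,-0.09,-70],[-0.1126,-0.0008,-0.09,-80],[-0.1126,-0.0008,-0.09,-89.8],[-0.1126,-0.0008,-0.09,-89.8],[-0.1126,-0.0008,-0.09,-89.8]]' 0.085
python3 - <<'E'
from h import *
snap('wrist','w2')
E
```

```text
time: 2.9
position: [0.4958, -0.1748, 0.251]
eef_rot: [-3.14, 0.001, 1.224]
contact_force: [0.1, 0.2, 0.2]
finger_gap: 0.0853
```

View pics/w2.png

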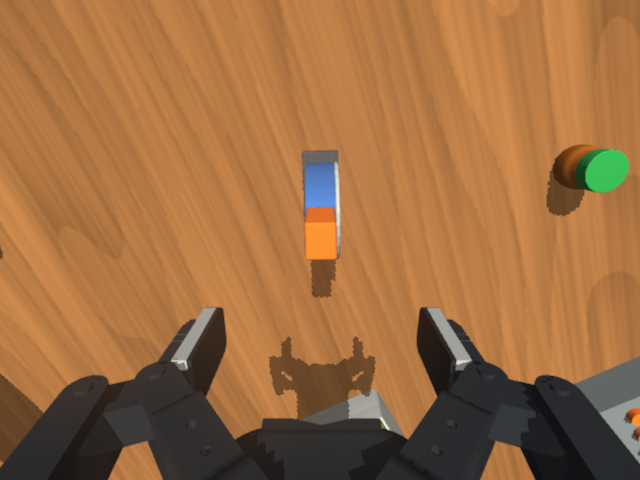

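The gauge is lined up with the jaws, with the handle at (321,238). I descend, grip and lift.

```bash
python3 -m handwheel '[[0.0024,0,0.03,0],[0.0024,0,0.06,0],[0.0024,0,0.09,0],[0.0024,0,0.115,0],[0.0024,0,0.136,0],[0.0024,0,0.136,0],[0.0024,0,0.136,0]]' 0.085 && python3 -m handwheel '[[0,0,0,0],[0,0,0,0],[0,0,0,0],[0,0,0,0],[0,0,0,0],[0,0,0,0]]' 0 40 && python3 -m handwheel '[[0,0,-0.02,0],[0,0,-0.05,0],[0,0,-0.08,0],[0,0,-0.11,0],[0,0,-0.11,0],[0,0,-0.11,0]]'
```

```text
time: 3.82
position: [0.497, -0.1724, 0.1157]
eef_rot: [-3.141, 0.001, 1.224]
contact_force: [-0.1, 0.5, 0.4]
finger_gap: 0.085
time: 4.58
position: [0.4968, -0.1723, 0.116]
eef_rot: [-3.141, 0.001, 1.224]
contact_force: [-2.3, 0.1, 5.0]
finger_gap: 0.0236
time: 5.32
position: [0.4957, -0.172, 0.2244]
eef_rot: [-3.138, 0.001, 1.224]
contact_force: [-0.8, 0.4, -5.9]
finger_gap: 0.0234
```

```bash
python3 -m handwheel '[[0.02,-0.004,0,0],[0.06,-0.012,0,-1],[0.1,-0.02,0,-2],[0.14,-0.028,0,-3],[0.18,-0.036,0,-4],[0.22,-0.044,0,-5],[0.26,-0.052,0,-6],[0.3,-0.06,0,-7],[0.335,-0.067,0,-7],[0.365,-0.072,0,-7],[0.385,-0.076,0,-7],[0.3954,-0.0779,0,-7],[0.3954,-0.0779,0,-7],[0.3954,-0.0779,0,-7],[0.3954,-0.0779,0,-7]]'
python3 - <<'E'
from h import *
snap('side','s2');snap('wrist','w3')
p,d,i=load('s2');v,u=np.mgrid[:480,:640]; W=world(i,u,v,d);X,Y,Z=[W[...,k] for k in range(3)]
hsv=cv2.cvtColor(p,cv2.COLOR_RGB2HSV).astype(int)
near=(abs(X-.557)<.1)&(abs(Y-.2265)<.1)&(d>0)&(Z>.085)
blue=near&(hsv[...,0]>100)&(hsv[...,0]<125)&(hsv[...,1]>120)
base=near&(Z<.15)&(hsv[...,1]<90)
for n,m in(('blue',blue),('base',base)):
    P=W[m];c,s,a=cv2.minAreaRect(P[:,:2].astype(np.float32)*1000);print(n,len(P),c,s,a,np.percentile(P[:,2],[1,50,99]).round(4))
cv2.imwrite('pics/s2c.png',cv2.resize(p[120:440,140:460,::-1],(600,600)))
E
```

```text
time: 7.2
position: [0.5569, 0.2249, 0.2244]
eef_rot: [-3.138, 0.001, 1.345]
contact_force: [-0.4, -0.0, -4.8]
finger_gap: 0.0239
blue 2526 (548.327392578125, 228.27159118652344) (97.02040100097656, 34.6069221496582) 63.329898834228516 [0.1247 0.1801 0.2125]
base 1185 (553.3839111328125, 224.6070098876953) (111.4110107421875, 40.51751708984375) 76.81700897216797 [0.1083 0.1183 0.1441]
```

View pics/s2c.png

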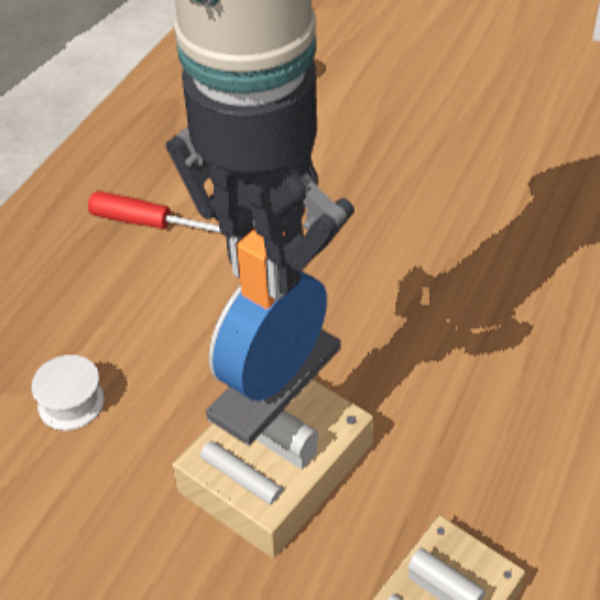

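View pics/w3.png

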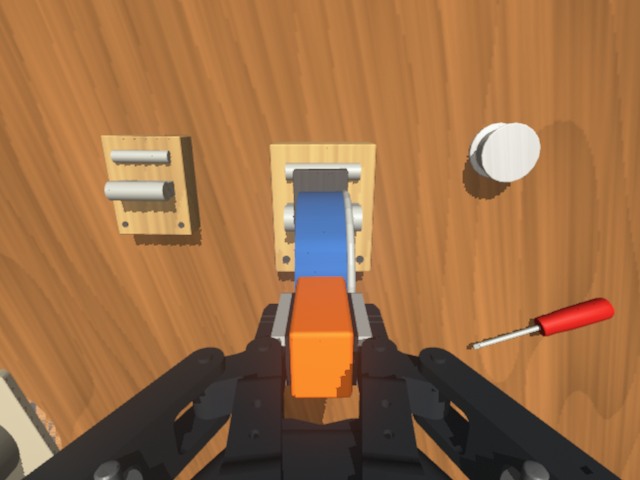

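Both views show the gauge upright over the larger block, with its base square across the tall stud. I lower it onto the stud.

```bash
python3 -m handwheel '[[0.003,0,0.01,0],[0.003,0,0.02,0],[0.003,0,0.027,0],[0.003,0,0.03,0],[0.003,0,0.03,0],[0.003,0,0.03,0]]'; python3 -m handwheel '[[0,0,0.001,0],[0,0,0.002,0],[0,0,0.003,0],[0,0,0.004,0],[0,0,0.004,0],[0,0,0.004,0]]'
```

```text
time: 8.05
position: [0.5577, 0.2285, 0.1948]
eef_rot: [-3.138, 0.0, 1.345]
contact_force: [0.4, 0.3, -4.9]
finger_gap: 0.0238
time: 8.8
position: [0.5577, 0.2286, 0.191]
eef_rot: [-3.138, 0.0, 1.345]
contact_force: [0.2, -0.3, -2.5]
finger_gap: 0.0237
```

```bash
python3 -m handwheel '[[0,0,0.001,0],[0,0,0.0015,0],[0,0,0.0015,0],[0,0,0.0015,0],[0,0,0.0015,0]]'
python3 - <<'E'
from h import *
p,d,i=snap('side','s3');v,u=np.mgrid[:480,:640]; W=world(i,u,v,d);X,Y,Z=[W[...,k] for k in range(3)]
hsv=cv2.cvtColor(p,cv2.COLOR_RGB2HSV).astype(int)
base=(abs(X-.557)<.1)&(abs(Y-.2265)<.1)&(d>0)&(Z>.077)&(Z<.1)&(hsv[...,1]<90)&(hsv[...,2]<110)
P=W[base];print(cv2.minAreaRect(P[:,:2].astype(np.float32)*1000))
print(sensors.get_state()['contact_force'])
E
```

```text
time: 9.43
position: [0.5578, 0.2289, 0.1908]
eef_rot: [-3.139, -0.0, 1.345]
contact_force: [-2.9, -0.9, 5.9]
finger_gap: 0.0236
((552.9498291015625, 228.00906372070312), (112.00305938720703, 39.006866455078125), 77.55887603759766)
[-1.54614814 -0.67001306  7.11419686]
```

```bash
python3 -m handwheel '[[0.003,0,0.0015,0],[0.006,0,0.0017,0],[0.009,0,0.0019,0],[0.012,0,0.0022,0],[0.015,0,0.0025,0],[0.0175,0,0.0028,0],[0.0175,0,0.0028,0],[0.0175,0,0.0028,0]]' 0 20
cat > tilt.py <<'E'
from h import *
import sys
p,d,i=snap('side',sys.argv[1]);v,u=np.mgrid[:480,:640]; W=world(i,u,v,d)
az=np.radians(77.2); Y=np.array([np.cos(az),np.sin(az),0]); X=np.array([Y[1],-Y[0],0])
S=np.array([.5568,.2280,0]); Q=W-S; gx,gy,Z=Q@X,Q@Y,Q[...,2]
hsv=cv2.cvtColor(p,cv2.COLOR_RGB2HSV).astype(int)
blue=(abs(gx)<.03)&(abs(gy)<.12)&(d>0)&(hsv[...,0]>100)&(hsv[...,0]<125)&(hsv[...,1]>120)
# back face of case: most -x points; circle fit in (gy,z)
m=blue&(gx<np.percentile(gx[blue],30)+.002)
dark=(abs(gx)<.03)&(abs(gy)<.07)&(d>0)&(Z>.055)&(Z<.115)&(hsv[...,1]<90)&(hsv[...,2]<110)
P=np.c_[gy[dark],Z[dark]]*1000
c,s,a=cv2.minAreaRect(P.astype(np.float32)); print('base rect (gy,z mm)',np.round(c,1),np.round(s,1),round(a,1))
org=(abs(gx)<.03)&(abs(gy)<.12)&(d>0)&(hsv[...,0]>5)&(hsv[...,0]<18)&(hsv[...,1]>180)&(Z>.16)
print('handle mean gy,z',(gy[org].mean()*1000).round(1),(Z[org].mean()*1000).round(1),org.sum())
B=np.c_[gy[blue],Z[blue]]*1000; (bx,bz),r=cv2.minEnclosingCircle(B.astype(np.float32)); print('case centre',round(bx,1),round(bz,1),round(r,1))
k=np.array([bx,bz])-np.array(c); print('tilt by base->case',np.arctan2(k[0],k[1]).round(3))
cv2.imwrite('pics/'+sys.argv[1]+'c.png',cv2.resize(p[120:440,140:460,::-1],(600,600)))
E
python3 tilt.py s4
```

```text
time: 10.48
position: [0.5616, 0.2455, 0.1892]
eef_rot: [-3.14, 0.0, 1.345]
contact_force: [-2.7, -1.6, 6.2]
finger_gap: 0.0238
base rect (gy,z mm) [ 1.9 85.5] [ 30.8 109.5] 75.9
handle mean gy,z 30.2 203.5 231
case centre 9.3 144.1 58.9
tilt by base->case 0.125
```

```bash
python3 -m handwheel '[[0.003,0,0.0015,0],[0.006,0,0.002,0],[0.009,0,0.0026,0],[0.012,0,0.0032,0],[0.015,0,0.0038,0],[0.0178,0,0.0044,0],[0.0178,0,0.0044,0],[0.0178,0,0.0044,0],[0.0178,0,0.0044,0]]'; python3 tilt.py s5
```

```text
time: 11.65
position: [0.5657, 0.2632, 0.1853]
eef_rot: [-3.14, -0.0, 1.345]
contact_force: [-1.6, -1.3, 5.2]
finger_gap: 0.0232
base rect (gy,z mm) [ 2.7 82. ] [107.4  43. ] 3.0
handle mean gy,z 48.2 202.6 131
case centre 19.7 138.4 58.1
tilt by base->case 0.293
```

View pics/s5c.png

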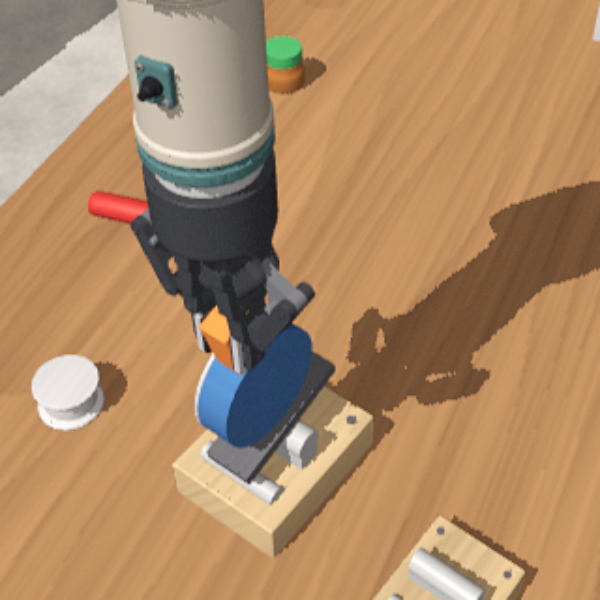

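The gauge rocked over with its base on the tall stud and the handle still in the jaws. Now a cleaner tilt measurement, with the upright picture as reference.

Run:
```python
from h import *
az=np.radians(77.2); Yv=np.array([np.cos(az),np.sin(az),0]); Xv=np.array([Yv[1],-Yv[0],0])
for fn in('s3','s4','s5'):
    p,d,i=load(fn);v,u=np.mgrid[:480,:640];Q=world(i,u,v,d)-[.5568,.228,0]
    gx,gy,Z=Q@Xv,Q@Yv,Q[...,2];hsv=cv2.cvtColor(p,cv2.COLOR_RGB2HSV).astype(int)
    m=((abs(gx)<.032)&(abs(gy)<.07)&(Z>.058)&(Z<.115)&(d>0)&(hsv[...,2]<85)&(hsv[...,1]<80)).astype(np.uint8)
    n,l,st,_=cv2.connectedComponentsWithStats(m); k=1+np.argmax(st[1:,4]); m=l==k
    # lower image boundary of base: per column the lowest pixel = bottom back edge
    cols=np.unique(u[m]); P=[]
    f=[]
    for c in cols[4:-4]:
        r=v[:,c][m[:,c]]; b=r.max(); P.append((gy[b-1,c],Z[b-1,c],gx[b-1,c]))
    P=np.array(P)*1000; A=P[abs(P[:,2]-np.median(P[:,2]))<5]
    vx,vy,x0,y0=cv2.fitLine(A[:,:2].astype(np.float32),cv2.DIST_HUBER,0,.01,.01).ravel()
    print(fn,m.sum(),len(A),'gx',np.median(P[:,2]).round(1),'edge tilt',np.arctan(-vy/vx).round(3),'at gy=0 z',round(y0-x0*vy/vx,1),'gy range',A[:,0].min().round(1),A[:,0].max().round(1))
    print('  median surface points',np.round(cv2.minAreaRect((np.c_[gy[m],Z[m]]*1000).astype(np.float32))[1],1))
```

```text
s3 453 40 gx -21.4 edge tilt 0.015 at gy=0 z 80.0 gy range -43.3 44.2
  median surface points [110.1  18.3]
s4 491 42 gx -21.4 edge tilt 0.128 at gy=0 z 80.1 gy range -40.8 50.5
  median surface points [ 19.9 110.3]
s5 551 39 gx -21.1 edge tilt 0.261 at gy=0 z 79.6 gy range -37.7 47.0
  median surface points [ 24.  108.9]
```

```bash
python3 -m handwheel '[[0.001,0,0.001,0],[0.001,0,0.001,0],[0.001,0,0.001,0],[0.001,0,0.001,0],[0.001,0,0.001,0],[0.001,0,0.001,0],[0.001,0,0.001,0],[0.001,0,0.001,0],[0.001,0,0.001,0],[0.001,0,0.001,0],[0.001,0,0.001,0],[0.001,0,0.001,0],[0.001,0,0.001,0],[0.001,0,0.001,0],[0.001,0,0.001,0],[0.001,0,0.001,0],[0.001,0,0.001,0],[0.001,0,0.001,0],[0.001,0,0.001,0],[0.001,0,0.001,0]]' && python3 -m handwheel '[[0,0,0.001,0],[0,0,0.001,0],[0,0,0.001,0],[0,0,0.001,0],[0,0,0.001,0],[0,0,0.001,0],[0,0,0.001,0],[0,0,0.001,0],[0,0,0.001,0],[0,0,0.001,0],[0,0,0.001,0],[0,0,0.001,0],[0,0,0.001,0],[0,0,0.001,0],[0,0,0.001,0],[0,0,0.001,0]]'; python3 tilt.py s6
python3 - <<'E'
from h import *
s=sensors.get_state();print(s['position'],s['contact_force'],abs(s['qd']).max(),s['finger_gap'])
E
```

```text
time: 14.2
position: [0.566, 0.2645, 0.1849]
eef_rot: [-3.14, -0.001, 1.345]
contact_force: [-2.4, -0.9, 6.2]
finger_gap: 0.0236
time: 16.2
position: [0.5661, 0.2651, 0.1847]
eef_rot: [-3.141, -0.002, 1.345]
contact_force: [-2.6, 0.2, 5.9]
finger_gap: 0.0233
base rect (gy,z mm) [ 2.1 82.7] [ 36.4 109.9] 85.3
handle mean gy,z 50.1 202.6 128
case centre 21.3 139.8 56.9
tilt by base->case 0.324
[0.56613448 0.26507913 0.18475091] [-2.95926051 -0.37263302  7.45042241] 0.0018376026400711365 0.02335103601751604
```

Run:
```python
from h import *
az=np.radians(77.2); Yv=np.array([np.cos(az),np.sin(az),0]); Xv=np.array([Yv[1],-Yv[0],0])
for fn in('s6',):
    p,d,i=load(fn);v,u=np.mgrid[:480,:640];Q=world(i,u,v,d)-[.5568,.228,0]
    gx,gy,Z=Q@Xv,Q@Yv,Q[...,2];hsv=cv2.cvtColor(p,cv2.COLOR_RGB2HSV).astype(int)
    m=((abs(gx)<.032)&(abs(gy)<.07)&(Z>.058)&(Z<.115)&(d>0)&(hsv[...,2]<85)&(hsv[...,1]<80)).astype(np.uint8)
    n,l,st,_=cv2.connectedComponentsWithStats(m); m=l==1+np.argmax(st[1:,4])
    P=[]
    for c in np.unique(u[m])[4:-4]:
        b=v[:,c][m[:,c]].max(); P.append((gy[b-1,c],Z[b-1,c],gx[b-1,c]))
    P=np.array(P)*1000; A=P[abs(P[:,2]-np.median(P[:,2]))<5]
    vx,vy,x0,y0=cv2.fitLine(A[:,:2].astype(np.float32),cv2.DIST_HUBER,0,.01,.01).ravel()
    print('tilt',np.arctan(-vy/vx),A[:,0].min(),A[:,0].max())
```

```text
tilt 0.26830247 -38.8379558519858 47.53675154006774
```

```bash
python3 -c "
from rig import workorder; print(workorder.job_done())"
```

```text
the job is handed in; nothing more can be done
None
```

I gripped the gauge by its handle and set it upright on the tall stud of the larger block, within about 5 mm of centre. Then I rocked it sideways, with the handle pivoting in the jaws, and handed the job in at about 16 s, still gripped and pressed on the stud.

**Tilt against the band:** the base-edge fit gave a final tilt of 0.27 rad, and the tool's travel gave 0.28. The red band's middle measured about 0.26 rad, with estimates from 0.24 to 0.30. A cruder base-to-case estimate gave 0.32, which disagrees. I did not rely on it because its outlines took in more than the base and case.

**Other checks at the end:**
- **Press on the stud:** the force sensor read 7 N upward, so about 11 to 12 N with the gauge's weight added.
- **Stillness:** the arm was still, and I had held the pose for about 4.5 s to let the pointer settle.
- **Other objects:** I kept the arm clear of the reel, jar and screwdriver, but did not re-measure where they are.
- **Not checked:** no camera could see the dial in the final pose, so the pointer resting on the band is worked out from the tilt, not seen.

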